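# Fetch the lamp mount from the tilt-out bin

### The job

Tilt the green-fronted bin all the way forward, take the lamp mount out from its back, stand it gently upright on the floor of the red tray and let it go. Then ease the empty bin fully shut without letting it slam. Leave the bull, tumbler, bell and magnifying glass where they are.

Things in the scene. Friction and masses are not known exactly. Their poses are not given: they have to be found in the camera images.
- cabinet: Wooden cabinet, clear plastic roof and back, fixed, 240 mm wide, 232 mm high, open front. Origin: on the table below the middle of the bin's pivot line; own +x points into the cabinet, its front (-x) to the robot. Roof (underside 220 mm up) and upper side panels reach from x = +50 to +200 mm; below 72 mm height the side panels reach to x = -15 mm..
- pivot (a point): Middle of the bin's hinge line, 22 mm above the table, fixed to the cabinet and with its axes; the hinge line runs along the cabinet's y. 'Bin frame' below: origin here, axes the cabinet's when the bin is shut, turning with the bin.
- bin (a joint): Bin tilt, rad: 0 = shut, 0.75 = fully forward at its stop, the bin's top coming towards the robot (cabinet -x). Moving it takes only a few newtons at the lip. In the first half of the travel it may fall shut if let go; fully forward it stays by its weight and a little friction, but pressing down on its floor swings it back.
- bin_lip (a point): Middle of the top edge of the bin's green front board: bin frame x = -7, z = +175 mm; own axes the bin's (z up along the board). The board is 14 mm thick (bin x = -14 to 0 mm), 200 mm wide; its top is free to be hooked from behind, or taken from above between two fingers, one on each side. The white side walls stand 100 mm lower.
- bin_floor (a point): Point on the floor of the bin's back compartment: bin frame x = +110, z = +6 mm; own z the floor's normal. Compartment: from a 12 mm high ridge (bin x = 58 mm) to the rear wall (161 mm), 190 mm wide; rear and side walls 70 mm above the floor. With the bin forward the cabinet roof is above it: reach in on a slant from the robot's side, about square to the tilted floor.
- mount: Lamp mount, about 0.28 kg: steel plate 60 x 90 x 8 mm (x, y, z) with an upright brass tube, 28 mm diameter, on its middle, topping out 60 mm above the plate's underside. Origin: centre of the underside; own z along the tube. Starts standing in the back compartment of the shut bin; may slide down to the ridge as the bin tilts.
- tray: Red square tray fixed on the table, 156 mm square outside, walls 5 mm thick and 16 mm high above the table, inner floor 5 mm above the table and 146 mm square. Origin: centre of its underside.
- bull: Bystander: dark cast-iron bull figurine, about 140 mm long, 105 mm high, loose. Origin: underside centre.
- tumbler: Bystander: green glass tumbler, 74 mm across, 110 mm high, loose. Origin: underside centre.
- bell: Bystander: brass hand bell with wooden handle, 72 mm across, 138 mm high, loose. Origin: underside centre.
- magnifier: Bystander: magnifying glass lying flat, about 210 mm long, loose. Origin: near its middle on the table, own +x to the lens.
Things that resemble listed ones, but are neither listed nor needed, are in the scene too. What is shaped like the mount but orange is not meant. Of the things shaped like the tray, the red one is meant.

How it is judged (in metres and radians):
On the way, in this order (a step that is already met when the one before it is completed fails the run):
1. the bin is tilted all the way forward (over 0.68 rad) (value of joint bin above 0.68 rad), for 0.2 s.
2. the mount is lifted out of the tilted bin by the fingers (its foot over 60 mm above the bin's floor, bin still over 0.4 rad) (z of mount in the frame of bin_floor above 0.06 m and contact force between mount and the fingers above 1 N and value of joint bin above 0.4 rad), for 0.1 s.
3. the mount stands upright and flat on the tray floor, let go, while the bin is still open (horizontal distance between mount and tray below 0.05 m and height (world z) of mount below 0.009 m and angle between mount's own z axis and vertical below 0.1 rad and contact force between mount and the fingers below 0.1 N and value of joint bin above 0.4 rad), for 0.2 s.
At the end, for the whole second after the job is handed in: The bin is shut to within 0.04 rad; the mount stands at rest, flat and upright (within 0.1 rad) on the floor of the tray, its underside no more than 9 mm above the table and its centre within 50 mm of the tray's (value of joint bin below 0.04 rad and horizontal distance between mount and tray below 0.05 m and height (world z) of mount below 0.009 m and angle between mount's own z axis and vertical below 0.1 rad and linear speed of mount below 0.02 m/s); the robot touches nothing.
It fails at once if the bin slams: it swings shut faster than 1.6 rad/s (velocity of joint bin below -1.6 rad/s).
It fails at once if the mount is dropped or banged on the tray (over 80 N) (contact force between mount and tray above 80 N).
It fails at once if the bull, tumbler, bell or magnifying glass is moved more than 25 mm (distance of any of bull, tumbler, bell, magnifier from where it was at the start of the episode above 0.025 m).
It also fails if it takes over 72 s, if anything falls off the work surface, if the arm or the gripper's body presses on something with over 40 N, if the wrist force passes 120 N, or if a joint passes its speed limit or range.

### The arm

A 6-joint arm with a two-finger parallel gripper is mounted at the origin on the work surface. World frame = base frame: x ahead of the robot, y to its left, z up, the work surface at z = 0. Lengths are in mm, angles in rad, forces in N, time in s.
With the tool pointing down it reaches from about 275 to 1000 mm from the base axis. Payload 8.4 kg.
Tool frame: the origin (TCP) lies at the very end of the fingers, on their centre line; the grasp point (between the pads) lies 19 mm behind it; z points along the fingers, y is the direction in which the jaws open and shut (so a half turn about z gives the same grasp; the last joint's range is limited). The gripper opens to 85 mm and grips with 20 to 120 N. Pads are 22 mm wide; open, the fingers measure 114 mm over their backs; the gripper's body (76 mm by 85 mm) begins 54 mm behind the grasp point. The pads swing forward as they close: fully open they stand 13 mm farther back than shut.
Start: joints at [1.134, 0.353, 1.633, -0, 1.155, -0.002], TCP at [263.267, 566.849, 231.281] pointing down, gripper open.
Joint ranges: [-2.63, 2.63], [-0.92, 2.1], [0.06, 2.66], [-1.3, 4.44], [0, 2.69], [-3.02, 3.02]. Speed limits (rad/s): [2.22, 2.22, 2.79, 3.14, 3.14, 3.14].

### API

Orientations are given as [roll, pitch, yaw] about the fixed x, y, z axes, in that order (R = Rz(yaw) Ry(pitch) Rx(roll)).
In Python, from rig import sense, grab_frame, get_calibration, sign_off, boxes_of, trace gives the robot as it stands.
- The arm moves only by the tool servo_tool, never from a script. Its argument "rows" is a list of rows, each a list of 3 entries, a list of its own where there are three numbers: the finger opening in mm, from 0 to 85.4, then the shift along the tool's x, y, z in mm, then the turn, a rotation vector about the tool's x, y, z in degrees. A call has 1 to 8 rows; each row shifts and turns the commanded pose from where the row before left it, along the tool's axes as they then stand; what a row does not reach is not made up. A row lasts 1/8 s, in which the tool goes at most 62.5 mm and 10.7 degrees, less where a joint would pass 70% of its speed; a pose out of reach is approached as far as the arm can. A call is refused whole if a number of a shift passes 62.5 or a number of a turn 10.7, either way. A call with a gripper value outside its range is refused whole. The fingers move at their own pace and stop on an object; "force" is the grip in N (left out, the last holds). Time passes only in rows, so rows that do not move let the fingers close. It gives the time, the measured TCP pose, the force and the opening at its end, in the units of the state.
- sense(): the state, without advancing time (a new reading comes with each control period).
- grab_frame(name): name is "side" or "top"; returns the picture (480x640x3 uint8, blue, green, red); there is no depth.
- get_calibration(name): a dict with "intrinsics" (3x3 intrinsics, pixels), "world_to_cam" (4x4, takes a point from world to camera coordinates). Camera axes: x right, y down, z forward; pixel columns grow to the right and rows downward; lengths in mm; the calibration is good to about 2 mm. A picture is of the moment at which its call begins. get_calibration takes no time and is no camera call.
- sign_off(): hands the job in, once; it reports no verdict.
Trained networks look in the newest picture that a camera, given by its name, has taken for a name from the list of things; names that differ only in an ending like _2 or _b are one class to them, and where a whole thing is asked for, a point or a joint stands for the part that bears it (a point fixed in the world has none). Each returns a list of dicts, best first, with "conf" (0 to 1); they miss things now and then, are a little off and sometimes report something else, mostly with a low value. They report only what shows in the picture. A call takes as long as a camera call. They do not tell look-alikes from the thing itself.
- boxes_of(camera, thing): "centre" ([x, y, z] in mm, in the coordinates of the camera as it stood for that picture, good to about 4 mm: the middle of the surface that is visible of it).
- trace(camera, thing): "mask" (480x640 bool, what is visible of it).
The state is a dict: "clock": time; "qpos": joint angles; "qvel": joint speeds; "joint_efforts": joint torques, N m; "eef_pos": TCP position; "tcp_rot": TCP orientation; "contact_force": force on the tool from outside, world axes, zero at the start; "wrist_torque": the same for the moment, N m; "opening": opening from 0.0 (shut) to 1.0 (fully open).
Only numpy, scipy, OpenCV 4.12 (cv2) and the standard library are available. Lean on these libraries where they do the work, as an engineer would, in place of code of your own. Each camera call takes 0.05 s, during which the arm holds its last target. There are 200 camera calls.

## Working session

There is one attempt and no reset: what is moved stays moved. The work goes in short steps, Python scripts to look and compute and a tool call to move; the robot and the scene stay as the last step left them, time stands still between calls to the robot, and variables do not carry over. Pictures are saved under pics/ and viewed, about 8 in all and at most 12, crops included, and the job is handed in when it is done.

Besides the shell and the picture viewer there is one more tool, called after "Request:" by a JSON object that holds its "fn" and its "kwargs". servo_tool: Moves the arm, as the interface text tells. Its arguments: {"type":"object","properties":{"rows":{"type":"array","items":{"type":"array"}},"force":{"type":"number"}},"required":["rows"]}

```bash
mkdir -p pics; ls
cat > h.py <<'E'
import numpy as np,cv2
from rig import *
from scipy.spatial.transform import Rotation as R
def w2c(n): return np.array(get_calibration(n)["world_to_cam"])
def c2w(n,p): return (np.linalg.inv(w2c(n))@np.r_[p,1])[:3]
def px(n,p):
    q=np.array(get_calibration(n)["intrinsics"])@(w2c(n)@np.r_[p,1])[:3]; return q[:2]/q[2]
def ray(n,uv,z):
    K=np.array(get_calibration(n)["intrinsics"]);T=np.linalg.inv(w2c(n))
    d=T[:3,:3]@np.linalg.inv(K)@np.r_[uv,1];o=T[:3,3];return o+d*(z-o[2])/d[2]
E
python3 - <<'E'
from h import *
print(sense())
for n in("side","top"):
    cv2.imwrite(f"pics/{n}0.png",grab_frame(n)); print(n,"cam",np.linalg.inv(w2c(n))[:3,3].round())
    for t in("cabinet","bin","mount","tray","bull","tumbler","bell","magnifier"):
        for d in boxes_of(n,t): 
            w=c2w(n,d["centre"]);print(n,t,round(d["conf"],2),w.round(),px(n,w).round())
E
```

```text
pics
{'clock': 0.0, 'qpos': array([ 1.13360321e+00,  3.53653634e-01,  1.63415846e+00, -3.30846406e-05,
        1.15521279e+00, -2.38977455e-03]), 'qvel': array([ 0.00098977, -0.00022873, -0.00012418,  0.00011779, -0.00017012,
       -0.0018354 ]), 'joint_efforts': array([-3.59723426e-04, -6.05265355e+01, -3.42070341e+01,  5.94144808e-05,
        9.15419514e-03,  6.87960596e-05]), 'eef_pos': array([263.06387038, 566.39503288, 230.54785788]), 'tcp_rot': array([-3.14016036e+00,  2.68265651e-05,  2.70680271e+00]), 'contact_force': array([-0.90335397, -0.96610687,  0.0485784 ]), 'wrist_torque': array([-0.0398069 , -0.01320751,  0.01343671]), 'opening': 1.001316262705929}
side cam [ 679. -299. 1460.]
side cabinet 0.95 [701. -20. 230.] [381. 307.]
side bin 0.57 [610. -11.  28.] [347. 302.]
side mount 0.95 [ 739. -252.    8.] [345. 399.]
side tray 0.69 [ 441. -322.    5.] [243. 367.]
side tray 0.59 [ 202. -287.    5.] [181. 316.]
side bull 0.89 [455. 309.  75.] [354. 186.]
side tumbler 0.78 [693. 353.  71.] [429. 210.]
side tumbler 0.67 [ 441. -319.    5.] [243. 366.]
side bell 0.93 [ 670. -367.   31.] [303. 424.]
side magnifier 0.6 [669. 503.  10.] [439. 177.]
top cam [ 288.   74. 1186.]
top cabinet 0.87 [690.  -7. 235.] [360. 134.]
top bin 0.72 [586. -20.  80.] [362. 197.]
top mount 0.79 [ 735. -244.    9.] [441. 150.]
top mount 0.66 [682.  -4.  33.] [354. 167.]
top tray 0.44 [690.  -8. 231.] [361. 134.]
top bull 0.62 [451. 318.  80.] [227. 252.]
top tumbler 0.95 [700. 344.  71.] [220. 158.]
top magnifier 0.71 [667. 502.  10.] [166. 178.]
```

View pics/side0.png

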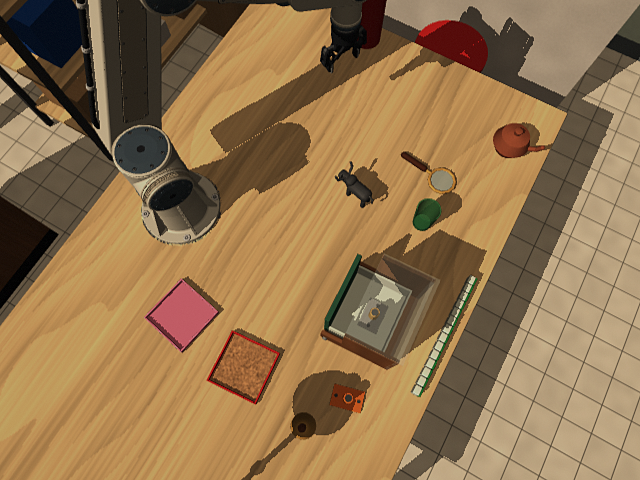

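View pics/top0.png

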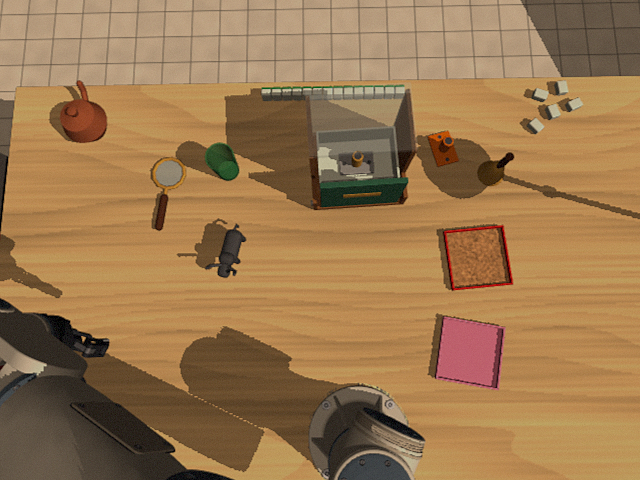

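Side view: the shut bin is at (365,310) with the mount in it at (373,312). The orange look-alike is at (348,398). There are two tray-shaped things: a pink one at (183,315) and one with red walls and a mottled floor at (244,367). Top view: lip at about (360,182), mount at (357,160). I'll enlarge both to confirm.

Run:
```python
from h import *
s=cv2.imread("pics/side0.png");t=cv2.imread("pics/top0.png")
a=cv2.resize(t[80:220,300:440],(420,420),interpolation=cv2.INTER_CUBIC)
b=cv2.resize(s[270:410,140:290],(370,345),interpolation=cv2.INTER_CUBIC);b=cv2.copyMakeBorder(b,0,75,0,0,0)
cv2.imwrite("pics/crop1.png",np.hstack([a,b]))
for n,im,(u,v) in(("pink side",s,(183,315)),("cork side",s,(244,367)),("cork wall top",t,(447,265)),("pink wall",t,(470,320))): print(n,im[v-2:v+3,u-2:u+3].reshape(-1,3).mean(0))
for n in("top","side"):
  for th in("tray","bin","mount"):
    grab_frame(n)
    for d in trace(n,th):
        m=d["mask"].astype(np.uint8);c,_=cv2.findContours(m,0,2);c=max(c,key=cv2.contourArea)
        print(n,th,round(d["conf"],2),m.sum(),cv2.approxPolyDP(c,5,True)[:,0].tolist())
```

```text
pink side [100.32  91.6  192.2 ]
cork side [ 52.2   93.52 146.72]
cork wall top [29.36 48.36 97.52]
pink wall [ 81.6  104.28 160.56]
top tray 0.97 4050 [[443, 317], [435, 376], [497, 388], [504, 328]]
top tray 0.77 3657 [[501, 226], [443, 232], [452, 289], [511, 282]]
top tray 0.4 935 [[217, 142], [205, 158], [228, 180], [238, 166], [230, 147]]
top tray 0.39 639 [[510, 152], [479, 166], [484, 184], [500, 180]]
top bin 0.56 3525 [[396, 153], [374, 154], [372, 172], [345, 175], [338, 157], [318, 157], [320, 205], [394, 201], [408, 182]]
top mount 0.71 777 [[447, 131], [426, 137], [437, 165], [457, 160]]
top mount 0.7 646 [[371, 154], [340, 156], [340, 173], [372, 172]]
top mount 0.62 1136 [[172, 157], [152, 170], [163, 189], [157, 229], [166, 191], [184, 176], [183, 165]]
side tray 0.85 3068 [[232, 330], [207, 380], [255, 403], [278, 352]]
side tray 0.84 2957 [[180, 280], [145, 317], [182, 351], [218, 311]]
side tray 0.43 674 [[434, 198], [417, 203], [417, 228], [428, 228], [438, 216]]
side bin 0.77 1848 [[360, 254], [325, 317], [324, 328], [339, 336], [373, 274], [359, 263]]
side mount 0.76 724 [[335, 384], [330, 403], [360, 411], [364, 391]]
```

View pics/crop1.png

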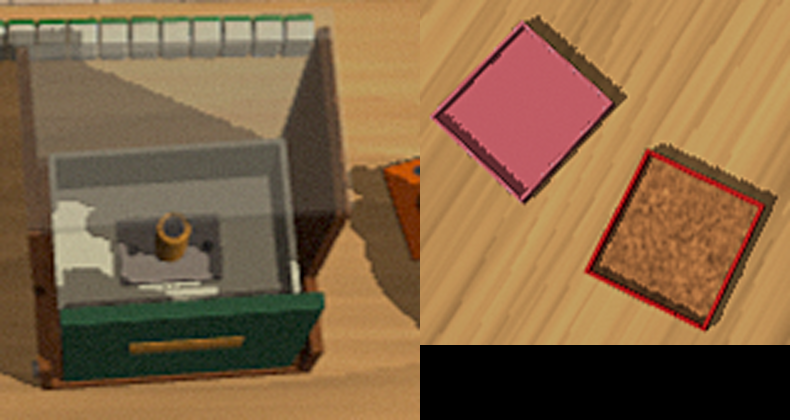

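Run:
```python
from h import *
from scipy.optimize import least_squares
# (cam, cab point, px)
obs=[("top",(-15,120,0),(316,208.5)),("top",(-15,-120,0),(403,203.5)),("top",(0,100,197),(320.5,182.5)),("top",(0,-100,197),(408.5,177.3)),
("side",(-14,100,197),(359.5,254.5)),("side",(-14,-100,197),(324.5,316))]
def W(p,c): 
    return np.array([p[0],p[1],0])+R.from_euler('z',p[2]).apply(c)
f=lambda p:np.concatenate([px(n,W(p,c))-uv for n,c,uv in obs])
r=least_squares(f,[590,-10,0],x_scale=[10,10,.1],loss='soft_l1');print(r.x,r.fun.reshape(-1,2).round(1).tolist())
p=r.x
# tray corners at z=16
for n,c in(("top",[[443,232],[501,226],[511,282],[452,289]]),("side",[[232,330],[207,380],[255,403],[278,352]])):
    P=np.array([ray(n,u,10) for u in c]);print(n,P.mean(0).round(),[round(np.linalg.norm(P[i]-P[i-1])) for i in range(4)])
# mount tube top
for n,uv in(("top",(357.7,154.5)),("side",(376,313))):
    w=ray(n,uv,22+6+60); print("tube",w.round(),R.from_euler('z',-p[2]).apply(w-[p[0],p[1],0]).round())
for c in("bin_lip","pivot"):
  for n in("top","side"):
    grab_frame(n);print(c,n,[(round(d["conf"],2),c2w(n,d["centre"]).round()) for d in boxes_of(n,c)][:2])
```

```text
[ 5.98012894e+02 -1.54457405e+01  3.66019263e-02] [[-2.3, 0.1], [0.2, 0.6], [-0.6, -1.6], [-0.1, -0.9], [-1.7, -0.4], [-1.2, 3.9]]
top [ 441. -319.   10.] [150, 153, 148, 153]
side [ 440. -318.   10.] [151, 155, 152, 153]
tube [696. -11.  88.] [98.  1. 88.]
tube [699. -10.  88.] [101.   2.  88.]
bin_lip top [(0.91, array([587., -19.,  85.]))]
bin_lip side [(0.75, array([605., -10.,  27.]))]
pivot top [(0.97, array([690., -10., 227.]))]
pivot side [(0.82, array([704., -18., 230.]))]
```

Red-walled tray at top (478,257) / side (244,367) → world (441,−319). The other tray is pink all over, so the red one is the target. The mount in the bin is the plain steel and brass one, not the orange one. Next I write a planner helper and move above the lip.

```bash
cat >> h.py <<'E'
CAB=np.array([598.,-15.5,0]);YAW=.037
def cab(x,y,z): return CAB+R.from_euler('z',YAW).apply([x,y,z])
def binp(x,y,z,th): # bin frame -> world
    c,s=np.cos(th),np.sin(th); return cab(x*c-z*s,y,22+x*s+z*c)
def rot(lean,yaw=np.pi/2+YAW): # tool down, leaned back towards robot by lean
    return R.from_euler('xyz',[np.pi,0,yaw])*R.from_rotvec([-lean,0,0])
def now():
    s=sense();return s["eef_pos"],R.from_euler('xyz',s["tcp_rot"])
def plan(p,r,wps):
    """wps: (pos,rot,nrows); prints shift/turn rows"""
    for P,Q,n in wps:
        d=(r.inv()*Q).as_rotvec();p0=p
        for i in range(1,n+1):
            sh=r.inv().apply(p0+(P-p0)*i/n-p).round(1); tu=np.degrees(d/n).round(2)
            print([sh.tolist(),tu.tolist()]); p=p+r.apply(sh); r=r*R.from_rotvec(np.radians(tu))
    return p,r
E
python3 - <<'E'
from h import *
p,r=now();t=cab(-7,0,262);print(t)
plan(p,r,[(p+(t-p)*8/16+[0,0,25],R.from_matrix(r.as_matrix())*R.from_rotvec([0,0,np.radians(63)/1]),8),(t,rot(0),8)])
E
```

```text
[591.00479095 -15.75894091 262.        ]
[[-33.9, -24.4, -5.0], [0.0, -0.0, 7.87]]
[[-37.0, -19.5, -5.1], [0.0, -0.0, 7.87]]
[[-39.2, -14.3, -5.0], [0.0, -0.0, 7.87]]
[[-40.9, -8.8, -5.1], [0.0, -0.0, 7.87]]
[[-41.6, -3.1, -5.0], [0.0, -0.0, 7.87]]
[[-41.7, 2.7, -5.1], [0.0, -0.0, 7.87]]
[[-41.0, 8.3, -5.0], [0.0, -0.0, 7.87]]
[[-39.4, 13.8, -5.1], [0.0, -0.0, 7.87]]
[[-37.1, 19.1, 1.2], [-0.0, 0.0, 0.0]]
[[-37.2, 19.1, 1.2], [-0.0, 0.0, 0.0]]
[[-37.1, 19.2, 1.2], [-0.0, 0.0, 0.0]]
[[-37.2, 19.1, 1.2], [-0.0, 0.0, 0.0]]
[[-37.1, 19.1, 1.3], [-0.0, 0.0, 0.0]]
[[-37.2, 19.1, 1.2], [-0.0, 0.0, 0.0]]
[[-37.1, 19.2, 1.2], [-0.0, 0.0, 0.0]]
[[-37.1, 19.1, 1.2], [-0.0, 0.0, 0.0]]
```

Request:
{"fn": "servo_tool", "kwargs": {"rows": [[50,[-34,-24,-5],[0,0,7.9]],[50,[-37,-19.5,-5],[0,0,7.9]],[50,[-39,-14,-5],[0,0,7.9]],[50,[-41,-9,-5],[0,0,7.9]],[50,[-41.5,-3,-5],[0,0,7.9]],[50,[-41.5,3,-5],[0,0,7.9]],[50,[-41,8,-5],[0,0,7.9]],[50,[-39,14,-5],[0,0,7.9]]], "force": 30}}

```text
clock: 2.9
eef_pos: [427.4, 275.2, 271.6]
tcp_rot: [3.141, -0.0, 1.599]
contact_force: [0.1, -0.3, -0.3]
opening: 0.586
```

Request:
{"fn": "servo_tool", "kwargs": {"rows": [[36,[-37,19,1],[0,0,0]],[36,[-37,19,1],[0,0,0]],[36,[-37,19,1],[0,0,0]],[36,[-37,19,1],[0,0,0]],[36,[-37,19,1],[0,0,0]],[36,[-37,19,1],[0,0,0]],[36,[-37,19,1],[0,0,0]],[36,[-37,19,1],[0,0,0]]]}}

```text
clock: 3.9
eef_pos: [589.1, -15.7, 263.3]
tcp_rot: [3.141, -0.0, 1.604]
contact_force: [-0.4, 0.7, -0.2]
opening: 0.418
```

Run:
```python
from h import *
import json
cv2.imwrite("pics/a1.png",np.hstack([cv2.resize(grab_frame(n)[y:y+200,x:x+200],(400,400)) for n,x,y in(("top",260,80),("side",260,200))]))
p,r=now();print(p,sense()["clock"],sense()["opening"]*85.4,sense()["contact_force"]);plan(p,r,[(cab(-7,0,225),rot(0),2),(cab(-7,0,172),rot(0),5)])
```

```text
[590.01956086 -17.43101819 263.0982293 ] 4.0 35.65516826142453 [-0.1063019  -0.35179545  0.29556022]
[[0.8, 0.5, 19.0], [0.02, 0.03, -0.19]]
[[0.9, 0.5, 19.1], [0.02, 0.03, -0.19]]
[[-0.0, 0.0, 10.6], [0.0, 0.0, -0.0]]
[[-0.0, 0.0, 10.6], [0.0, 0.0, -0.0]]
[[-0.0, 0.0, 10.6], [0.0, 0.0, -0.0]]
[[-0.0, 0.0, 10.6], [0.0, 0.0, -0.0]]
[[-0.0, 0.0, 10.6], [0.0, 0.0, -0.0]]
```

View pics/a1.png

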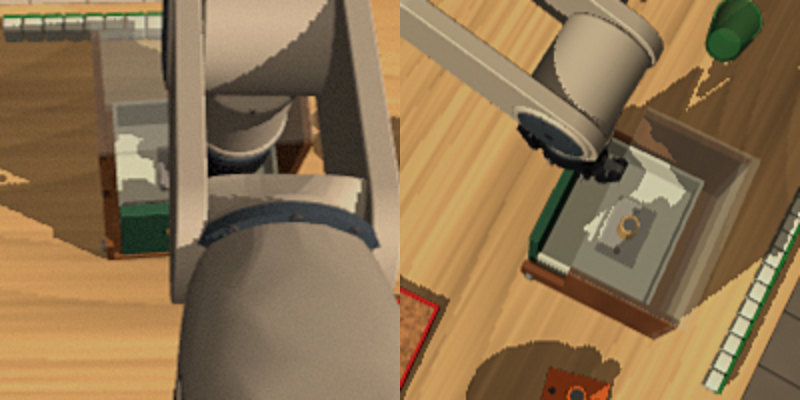

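The crop shows the gripper over the lip, with fingers near (605,170). The lip line runs (578,170)–(532,245), and parallax explains the offset. I'll go down watching the force.

Request:
{"fn": "servo_tool", "kwargs": {"rows": [[36,[1,1,19],[0,0,0]],[36,[1,0,19],[0,0,0]],[36,[0,0,12],[0,0,0]],[36,[0,0,8],[0,0,0]],[36,[0,0,8],[0,0,0]],[36,[0,0,0],[0,0,0]]]}}

```text
clock: 4.75
eef_pos: [589.2, -12.2, 196.8]
tcp_rot: [-3.141, -0.0, 1.604]
contact_force: [0.1, 0.4, 0.5]
opening: 0.419
```

Request:
{"fn": "servo_tool", "kwargs": {"rows": [[36,[0,0,8],[0,0,0]],[36,[0,0,9],[0,0,0]],[36,[0,0,8],[0,0,0]],[36,[0,0,0],[0,0,0]],[22,[0,0,0],[0,0,0]],[22,[0,0,0],[0,0,0]]]}}

```text
clock: 5.5
eef_pos: [589.7, -12.3, 172.6]
tcp_rot: [3.141, 0.0, 1.604]
contact_force: [-0.2, 0.5, -0.7]
opening: 0.256
```

Run:
```python
from h import *
s=sense();p,r=now();print(p,s["opening"]*85.4,s["contact_force"])
th=np.linspace(0,.8,17)[1:]
plan(p,r,[(binp(-7,0,150,t),rot(t),1) for t in th])
```

```text
[589.69278289 -12.33784488 172.62290994] 21.873223728039353 [-0.18893108  0.5452105  -0.67120146]
[[-3.5, -6.3, 1.2], [-2.83, 0.01, -0.23]]
[[0.0, -7.5, 0.5], [-2.86, -0.0, -0.0]]
[[0.0, -7.5, 0.5], [-2.87, -0.0, -0.0]]
[[0.0, -7.5, 0.6], [-2.86, -0.0, -0.0]]
[[0.0, -7.4, 0.5], [-2.87, -0.0, -0.0]]
[[0.0, -7.5, 0.5], [-2.86, -0.0, -0.0]]
[[0.0, -7.5, 0.6], [-2.87, -0.0, -0.0]]
[[0.0, -7.5, 0.5], [-2.86, 0.0, -0.0]]
[[0.0, -7.5, 0.6], [-2.87, 0.0, -0.0]]
[[0.0, -7.5, 0.5], [-2.86, 0.0, -0.0]]
[[0.0, -7.5, 0.5], [-2.87, 0.0, -0.0]]
[[-0.0, -7.5, 0.6], [-2.86, 0.0, -0.0]]
[[-0.0, -7.4, 0.5], [-2.87, 0.0, -0.0]]
[[-0.0, -7.5, 0.5], [-2.86, 0.0, -0.0]]
[[-0.0, -7.5, 0.6], [-2.87, 0.0, -0.0]]
[[-0.0, -7.5, 0.5], [-2.86, 0.0, -0.0]]
```

Request:
{"fn": "servo_tool", "kwargs": {"rows": [[22,[-1,-6,1],[-2.8,0,0]],[22,[0,-7.5,0.5],[-2.9,0,0]],[22,[0,-7.5,0.5],[-2.9,0,0]],[22,[0,-7.5,0.5],[-2.9,0,0]],[22,[0,-7.5,0.5],[-2.9,0,0]],[22,[0,-7.5,0.5],[-2.9,0,0]],[22,[0,-7.5,0.5],[-2.9,0,0]],[22,[0,-7.5,0.5],[-2.8,0,0]]]}}

```text
clock: 6.5
eef_pos: [533.9, -15.4, 158.5]
tcp_rot: [2.736, 0.001, 1.604]
contact_force: [2.6, 0.5, -1.6]
opening: 0.258
```

Request:
{"fn": "servo_tool", "kwargs": {"rows": [[22,[0,-7.5,0.5],[-2.8,0,0]],[22,[0,-7.5,0.5],[-2.9,0,0]],[22,[0,-7.5,0.5],[-2.9,0,0]],[22,[0,-7.5,0.5],[-2.9,0,0]],[22,[0,-7.5,0.5],[-2.8,0,0]],[22,[0,-6,0.5],[-2.8,0,0]],[22,[0,0,0],[0,0,0]]]}}

```text
clock: 7.38
eef_pos: [510.0, -3.9, 143.8]
tcp_rot: [2.537, -0.03, 1.623]
contact_force: [0.6, 0.6, 0.3]
opening: 0.256
```

Run:
```python
from h import *
s=sense();p,r=now();print(p,s["opening"]*85.4,s["contact_force"],s["tcp_rot"])
print(binp(-7,0,150,.7),binp(-7,0,150,.75))
a=R.from_euler('z',-YAW).apply(p-CAB)-[0,0,22];print("theta",[np.arctan2(-a[0],a[2])-np.arctan2(7+k,150) for k in(-4,0,4)])
```

```text
[510.00198868  -3.92064422 143.8309398 ] 21.824178668979116 [0.59590004 0.61207356 0.31726648] [ 2.53668634 -0.02950158  1.62327343]
[496.08325343 -19.27264136 132.21680428] [490.70584868 -19.47169618 126.98185901]
theta [np.float64(0.6028959095158711), np.float64(0.5762604091689558), np.float64(0.5496909444011245)]
```

Run:
```python
from h import *
s=sense();print(s["qpos"].round(3),s["qvel"].round(3),s["joint_efforts"].round(1),s["wrist_torque"])
```

```text
[-0.076  0.123  2.382  1.197  0.104 -1.285] [ 0.002 -0.001 -0.008 -0.206  0.004  0.198] [ -0.3 -32.  -22.2   3.   -0.9  -3. ] [0.01726635 0.21506231 0.05987778]
```

Cause found: the wrist is near its singularity (q5→0, lean limit about 0.6 here). I'll un-lean the tool, straddle wider and push from behind the lip for the rest.

Run:
```python
from h import *
p,r=now();L=.3;w=44
y=lambda: rot(L).apply([0,1,0])
tgt=lambda th: binp(0,0,157,th)-w/2*y()
p1=binp(-7,0,155,.58)
a,b=plan(p,r,[(p1,rot(L),4),(tgt(.58),rot(L),2)]);print('--')
plan(a,b,[(tgt(t),rot(L),1) for t in(.61,.64,.67,.70,.73,.75)])
```

```text
[[-3.7, -0.1, -1.4], [4.36, -0.48, 0.01]]
[[-3.6, -0.2, -1.4], [4.36, -0.48, 0.01]]
[[-3.7, -0.3, -1.3], [4.36, -0.48, 0.01]]
[[-3.7, -0.4, -1.3], [4.36, -0.48, 0.01]]
[[-0.0, -7.9, -1.9], [0.01, 0.0, 0.01]]
[[-0.0, -7.9, -1.9], [0.01, 0.0, 0.01]]
--
[[-0.0, -4.5, 1.4], [-0.0, 0.01, -0.0]]
[[-0.0, -4.5, 1.5], [-0.0, -0.0, -0.0]]
[[-0.0, -4.4, 1.6], [-0.0, -0.0, -0.0]]
[[-0.0, -4.4, 1.8], [-0.0, -0.0, -0.0]]
[[-0.0, -4.3, 1.9], [-0.0, -0.0, -0.0]]
[[-0.0, -2.8, 1.3], [-0.0, -0.0, -0.0]]
```

Request:
{"fn": "servo_tool", "kwargs": {"rows": [[44,[-3,0,-1.4],[4.4,-0.5,0]],[44,[-4,0,-1.4],[4.4,-0.5,0]],[44,[-4,0,-1.4],[4.4,-0.5,0]],[44,[-4,0,-1.4],[4.4,-0.5,0]],[44,[0,-4,-1],[0,0,0]],[44,[0,-4,-1],[0,0,0]],[44,[0,-4,-1],[0,0,0]],[44,[0,-4,-1],[0,0,0]]]}}

```text
clock: 8.38
eef_pos: [494.4, -4.2, 144.8]
tcp_rot: [2.737, -0.035, 1.633]
contact_force: [2.4, -0.3, -0.7]
opening: 0.515
```

Run:
```python
from h import *
s=sense();p,r=now();print(p,s["opening"]*85.4,s["contact_force"],s["qpos"].round(2))
L=.3;w=44
tgt=lambda th: binp(0,0,157,th)-w/2*rot(L).apply([0,1,0])
plan(p,r,[(tgt(t),rot(L),1) for t in(.61,.64,.67,.70,.73,.75)])
cv2.imwrite("pics/a2.png",np.hstack([cv2.resize(grab_frame(n)[y:y+200,x:x+200],(400,400)) for n,x,y in(("top",260,80),("side",240,200))]))
```

```text
[494.35923005  -4.20255745 144.82346199] 43.955464833042356 [ 2.4482138  -0.31351542 -0.66904773] [-0.07  0.11  2.27  0.23  0.37 -0.32]
[[-14.9, -7.6, -3.1], [5.95, -2.36, 0.65]]
[[-0.0, -4.4, 1.5], [-0.0, -0.0, -0.0]]
[[-0.0, -4.4, 1.6], [-0.0, -0.0, -0.0]]
[[-0.0, -4.4, 1.8], [-0.0, -0.0, -0.0]]
[[-0.0, -4.3, 1.9], [-0.0, -0.0, -0.0]]
[[-0.0, -2.9, 1.3], [-0.0, -0.0, -0.0]]
```

View pics/a2.png

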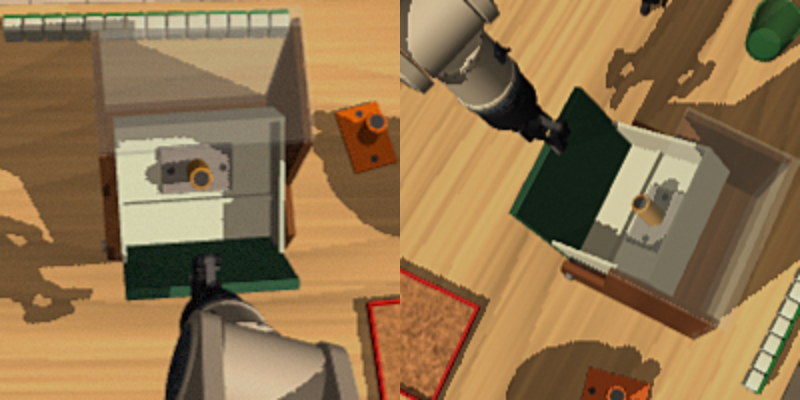

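The bin is well forward: lip at (145–300,290) in the left crop, and the mount is visible at (200,175). I keep pushing to the stop.

Request:
{"fn": "servo_tool", "kwargs": {"rows": [[44,[-2,-4,-1],[3,-1,0]],[44,[-2,-4,0],[3,-1,0]],[44,[0,-4.5,1.5],[0,0,0]],[44,[0,-4.5,1.5],[0,0,0]],[44,[0,-4.5,1.5],[0,0,0]],[44,[0,-4.5,2],[0,0,0]]]}}

```text
clock: 9.22
eef_pos: [471.6, -9.4, 131.1]
tcp_rot: [2.842, -0.002, 1.621]
contact_force: [-0.1, 0.1, -0.1]
opening: 0.518
```

Run:
```python
from h import *
s=sense();p,r=now();print(p,s["opening"]*85.4,s["contact_force"],s["qpos"].round(2))
L=.3;w=44
tgt=lambda th: binp(0,0,157,th)-w/2*rot(L).apply([0,1,0])
for t in(.65,.7,.75,.8): print(t,tgt(t).round(1))
```

```text
[471.60910916  -9.38224807 131.07933254] 44.266539760127806 [-0.05589618  0.0978926  -0.10594086] [-0.04  0.13  2.25  0.07  0.46 -0.15]
0.65 [482.  -19.8 140.5]
0.7 [475.9 -20.  135.6]
0.75 [470.1 -20.2 130.4]
0.8 [464.4 -20.4 124.9]
```

Request:
{"fn": "servo_tool", "kwargs": {"rows": [[44,[0,-3,1.5],[0,0,0]],[44,[0,-3,1.5],[0,0,0]],[44,[0,-2,1],[0,0,0]]]}}

```text
clock: 9.6
eef_pos: [469.5, -9.7, 127.5]
tcp_rot: [2.834, -0.001, 1.621]
contact_force: [1.9, 2.4, 17.4]
opening: 0.512
```

Run:
```python
from h import *
s=sense();p,r=now();print(p,s["contact_force"])
im={n:grab_frame(n) for n in("top","side")}
cv2.imwrite("pics/a3.png",np.hstack([cv2.resize(im[n][y:y+160,x:x+160],(400,400),interpolation=cv2.INTER_CUBIC) for n,x,y in(("top",290,100),("side",280,230))]))
for n in im:
  for th in(.65,.7,.75): print(n,th,[px(n,binp(x,y,z,th)).round(1).tolist() for x,y,z in((-14,100,175),(-14,-100,175),(161,95,76),(161,-95,76))])
  for d in boxes_of(n,"mount"): print(n,round(d["conf"],2),c2w(n,d["centre"]).round())
```

```text
[469.53367093  -9.73818116 127.52407127] [ 1.90360259  2.39332703 17.43891052]
top 0.65 [[322.6, 235.4], [409.1, 231.0], [320.4, 149.0], [402.1, 144.8]]
top 0.7 [[322.8, 238.5], [408.9, 234.2], [320.6, 151.7], [402.7, 147.4]]
top 0.75 [[322.9, 241.6], [408.6, 237.3], [320.7, 154.5], [403.2, 150.2]]
top 0.86 [ 735. -243.    9.]
top 0.66 [651. -10. 101.]
side 0.65 [[323.6, 242.3], [289.2, 304.8], [388.5, 273.5], [357.1, 336.5]]
side 0.7 [[321.6, 241.9], [287.3, 304.1], [386.0, 271.7], [354.4, 334.9]]
side 0.75 [[319.7, 241.7], [285.5, 303.5], [383.4, 270.0], [351.7, 333.2]]
side 0.77 [631. -14. 121.]
side 0.77 [ 741. -250.   12.]
```

View pics/a3.png

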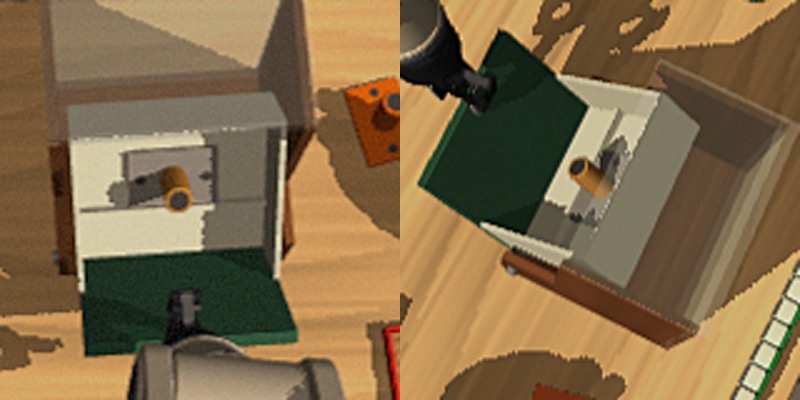

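Lip corners at top px (324,242) and (410,237) match the prediction for 0.75 rad, so the bin is fully forward, with 17 N against the stop. The tube's top rim is at top (362,180) and side (353,296). Now I retreat along the board and locate the mount.

Request:
{"fn": "servo_tool", "kwargs": {"rows": [[44,[0,3,-3],[0,0,0]],[44,[0,-5,-10],[0,0,0]],[44,[0,-7,-14],[0,0,0]],[44,[0,-9,-18],[0,0,0]],[44,[0,-9,-18],[0,0,0]],[44,[0,0,-30],[0,0,0]],[44,[0,0,-30],[0,0,0]],[44,[0,0,0],[0,0,0]]]}}

```text
clock: 10.8
eef_pos: [403.7, -13.1, 236.5]
tcp_rot: [2.839, -0.002, 1.621]
contact_force: [-0.4, 0.1, -0.2]
opening: 0.517
```

Run:
```python
from h import *
from scipy.optimize import least_squares
s=sense();p,r=now();print(p,s["contact_force"])
im={n:grab_frame(n) for n in("top","side")}
cv2.imwrite("pics/a4.png",np.hstack([cv2.resize(im[n][y:y+80,x:x+80],(400,400),interpolation=cv2.INTER_CUBIC) for n,x,y in(("top",320,140),("side",320,270))]))
th=.75
f=lambda q:np.r_[px("top",binp(q[0],q[1],66,th))-[362,180],px("side",binp(q[0],q[1],66,th))-[352.8,296]]
o=least_squares(f,[95,0]);print(o.x,o.fun.round(1))
g=lambda q:np.r_[px("top",q)-[362,180],px("side",q)-[352.8,296]]
o=least_squares(g,binp(95,0,66,th));print("tube top world",o.x.round(1),o.fun.round(1),binp(90,0,66,th).round(1))
for n in im:
  m=[d for d in trace(n,"mount")]
  for d in m:
    c=np.argwhere(d["mask"]).mean(0)[::-1]; print(n,round(d["conf"],2),d["mask"].sum(),c.round())
```

```text
[403.67645444 -13.05489335 236.48864799] [-0.41029784  0.07506615 -0.20483518]
[88.84838965  1.68050666] [-1.3 -0.9 -1.6  0.9]
tube top world [617.6 -13.2 132.6] [-1.3 -1.  -1.7  0.7] [618.8 -14.7 131.6]
top 0.58 858 [358. 170.]
top 0.57 730 [442. 148.]
side 0.79 269 [354. 301.]
side 0.77 744 [346. 398.]
```

View pics/a4.png

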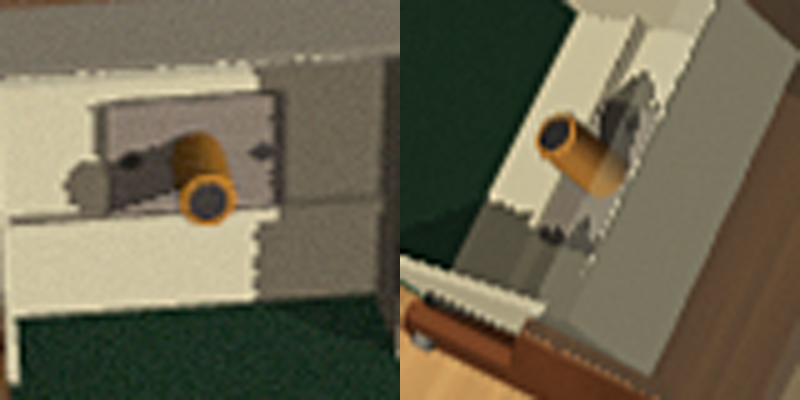

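Enlarged view: the steel and brass mount rests against the ridge, with its tube rim at top px (361.6,180.4) and side px (351,297). That puts it at bin (89,2). Next is the pre-approach with lean 0.75.

Run:
```python
from h import *
p,r=now();plan(p,r,[(binp(89,1.7,210,.75),rot(.75),8)]);print(binp(89,1.7,210,.75))
print(sense()["qpos"].round(3))
```

```text
[[-1.2, 14.0, 4.0], [-3.24, -0.06, 0.07]]
[[-1.2, 13.8, 4.7], [-3.24, -0.06, 0.07]]
[[-1.1, 13.5, 5.5], [-3.24, -0.06, 0.07]]
[[-1.2, 13.2, 6.3], [-3.24, -0.06, 0.07]]
[[-1.1, 12.8, 7.0], [-3.24, -0.06, 0.07]]
[[-1.1, 12.4, 7.7], [-3.24, -0.06, 0.07]]
[[-1.1, 11.9, 8.4], [-3.24, -0.06, 0.07]]
[[-1.0, 11.4, 9.1], [-3.24, -0.06, 0.07]]
[519.96668529 -16.68738659 236.32051211]
[-0.066 -0.177  2.256  0.052  0.767 -0.148]
```

Request:
{"fn": "servo_tool", "kwargs": {"rows": [[46,[0,20,0],[0,0,0]],[46,[0,20,0],[0,0,0]],[46,[-2,20,0],[0,0,0]],[46,[-2,20,8],[-3,0,0]],[46,[-1,10,8],[-3,0,0]],[46,[-1,5,8],[-3,0,0]],[46,[-1,5,8],[-3,0,0]],[46,[0,0,0],[0,0,0]]]}}

```text
clock: 12.0
eef_pos: [509.4, -14.6, 234.1]
tcp_rot: [2.637, -0.003, 1.621]
contact_force: [-0.6, 0.6, -0.2]
opening: 0.537
```

Run:
```python
from h import *
from scipy.optimize import least_squares
s=sense();p,r=now();q=s["qpos"];print(p,s["tcp_rot"],q.round(3))
D=[([.35365,1.63416,1.15521],(np.hypot(263.06,566.4),230.55)),([-.177,2.256,.767],(403.8,236.5)),([.13,2.25,.46],(471.7,131.1)),(q[[1,2,4]],(np.hypot(*p[:2]),p[2]))]
def fk(m,q):
    a,b,c=q[0],q[0]+q[1],sum(q)
    return np.array([m[0]+m[2]*np.sin(a)+m[3]*np.sin(b)+m[5]*np.cos(b)+m[4]*np.sin(c),m[1]+m[2]*np.cos(a)+m[3]*np.cos(b)-m[5]*np.sin(b)+m[4]*np.cos(c)])
prior=np.array([100,400,500,500,250,0])
o=least_squares(lambda m:np.r_[np.concatenate([fk(m,a)-b for a,b in D]),(m-prior)*.01],prior);m=o.x;print(m.round(),o.fun.round(1))
for z in(210,120,60,24):
    P=binp(89,1.7,z,.75)
    s2=least_squares(lambda x:np.r_[fk(m,x)-[np.hypot(*P[:2]),P[2]],(sum(x)-np.pi+.75)*300],q[[1,2,4]]);print(z,s2.x.round(2),s2.cost.round(2))
```

```text
[509.39736806 -14.56489047 234.13094338] [ 2.63698099e+00 -2.55660716e-03  1.62058595e+00] [-0.073 -0.053  2.224  0.135  0.474 -0.226]
[ -9. 314. 571. 506. 353.  65.] [ 0.   1.2 -0.2 -1.7 -0.   0.4  0.2  0.1 -1.1 -0.9  0.7  0.1  1.   0.7]
210 [-0.07  2.38  0.08] 0.0
120 [ 0.18  2.33 -0.12] 0.0
60 [ 0.33  2.27 -0.21] 0.0
24 [ 0.42  2.23 -0.26] 0.0
```

```bash
cat >> h.py <<'E'
from scipy.optimize import least_squares
M=np.array([-9,314,571,506,353,65.])
def fk(q,m=M):
    a,b,c=q[0],q[0]+q[1],sum(q)
    return np.array([m[0]+m[2]*np.sin(a)+m[3]*np.sin(b)+m[5]*np.cos(b)+m[4]*np.sin(c),m[1]+m[2]*np.cos(a)+m[3]*np.cos(b)-m[5]*np.sin(b)+m[4]*np.cos(c)])
def ikq(P,L): return least_squares(lambda x:np.r_[fk(x)-[np.hypot(*P[:2]),P[2]],(sum(x)-np.pi+L)*300],[.1,2.2,.4]).x.round(2)
E
python3 - <<'E'
from h import *
for L in(.3,.4,.5):
  for z in(34,80,150,210):
    P=binp(89,1.7,z,.75);c=R.from_euler('z',-YAW).apply(P-CAB)
    # back edge of body at roof underside height 220
    t=np.array([-np.sin(L),np.cos(L)]);n=np.array([np.cos(L),np.sin(L)])
    b=c[[0,2]]+73*t+38*n; s=(220-b[1])/t[1]; x=b[0]+s*t[0] if s>0 else b[0]
    print(L,z,P.round(),ikq(P,L),"back-corner",b.round(),"x at roof",round(x))
print(ikq(np.array([441,-319,45]),-.4))
E
```

```text
0.3 34 [640. -12. 108.] [0.4  1.93 0.51] back-corner [ 57. 189.] x at roof 47
0.3 80 [609. -13. 141.] [0.31 1.98 0.56] back-corner [ 25. 222.] x at roof 25
0.3 150 [561. -15. 192.] [0.16 2.03 0.65] back-corner [-22. 273.] x at roof -22
0.3 210 [520. -17. 236.] [0.04 2.06 0.74] back-corner [-63. 317.] x at roof -63
0.4 34 [640. -12. 108.] [0.38 2.01 0.36] back-corner [ 49. 190.] x at roof 36
0.4 80 [609. -13. 141.] [0.28 2.05 0.41] back-corner [ 17. 223.] x at roof 17
0.4 150 [561. -15. 192.] [0.13 2.1  0.51] back-corner [-31. 274.] x at roof -31
0.4 210 [520. -17. 236.] [-0.    2.13  0.61] back-corner [-71. 318.] x at roof -71
0.5 34 [640. -12. 108.] [0.37 2.08 0.2 ] back-corner [ 40. 190.] x at roof 24
0.5 80 [609. -13. 141.] [0.27 2.12 0.25] back-corner [  9. 223.] x at roof 9
0.5 150 [561. -15. 192.] [0.11 2.18 0.36] back-corner [-39. 275.] x at roof -39
0.5 210 [520. -17. 236.] [-0.04  2.21  0.47] back-corner [-80. 319.] x at roof -80
[0.68 1.63 1.24]
```

Lean 0.75 would need a flipped wrist. With the jaws across (along cabinet y) and lean 0.5, the grasp is reachable (q5≈0.2) with about 25 mm of roof clearance. A 0.25 rad mismatch about the jaw axis does no harm on a round tube. So I turn the tool 90° about its own z.

Request:
{"fn": "servo_tool", "kwargs": {"rows": [[60,[0,0,0],[0,0,10]],[60,[0,0,0],[0,0,10]],[60,[0,0,0],[0,0,10]],[60,[0,0,0],[0,0,10]],[60,[0,0,0],[0,0,10]],[60,[0,0,0],[0,0,10]],[60,[0,0,0],[0,0,10]],[60,[0,0,0],[0,0,10]]]}}

```text
clock: 13.0
eef_pos: [510.7, -14.6, 236.1]
tcp_rot: [3.051, -0.499, 0.242]
contact_force: [0.2, 0.0, 1.2]
opening: 0.706
```

```bash
cat >> h.py <<'E'
def rot2(L,yaw=YAW): return R.from_euler('xyz',[np.pi,0,yaw])*R.from_rotvec([0,L,0])
E
python3 - <<'E'
from h import *
p,r=now();s=sense();print(p,s["tcp_rot"],s["qpos"].round(2),s["opening"]*85.4)
plan(p,r,[(binp(84,1.7,170,.75),rot2(.5),3),(binp(84,1.7,110,.75),rot2(.5),3)])
E
```

```text
[510.65332559 -14.56787889 236.06242726] [ 3.05091362 -0.49938339  0.24152042] [-0.07 -0.05  2.22  0.13  0.48  1.18] 60.293922684255804
[[4.1, 1.7, 14.8], [-0.14, -0.14, 3.42]]
[[4.2, 1.4, 14.7], [-0.14, -0.14, 3.42]]
[[4.3, 1.1, 14.7], [-0.14, -0.14, 3.42]]
[[5.0, 0.0, 19.4], [-0.0, -0.0, 0.0]]
[[4.9, 0.0, 19.4], [-0.0, -0.0, 0.0]]
[[5.0, 0.1, 19.4], [-0.0, -0.0, 0.0]]
```

Request:
{"fn": "servo_tool", "kwargs": {"rows": [[60,[4,1.5,15],[0,0,3.4]],[60,[4,1.5,15],[0,0,3.4]],[60,[4,1,15],[-0.4,-0.4,3.4]],[60,[5,0,19],[0,0,0]],[60,[5,0,19],[0,0,0]],[60,[5,0,19],[0,0,0]],[60,[0,0,0],[0,0,0]]]}}

```text
clock: 13.88
eef_pos: [584.1, -13.7, 159.0]
tcp_rot: [3.139, -0.499, 0.045]
contact_force: [-0.1, -0.0, -0.1]
opening: 0.696
```

Run:
```python
from h import *
p,r=now();s=sense();print(p,s["tcp_rot"],s["qpos"].round(2),s["opening"]*85.4,s["contact_force"])
plan(p,r,[(binp(84,1.7,30,.75),rot2(.5),6)])
im={n:grab_frame(n) for n in("top","side")}
cv2.imwrite("pics/a5.png",np.hstack([cv2.resize(im[n][y:y+160,x:x+160],(400,400),interpolation=cv2.INTER_CUBIC) for n,x,y in(("top",290,100),("side",280,230))]))
```

```text
[584.07213632 -13.69281359 158.98657747] [ 3.13902916 -0.49885851  0.04495039] [-0.05  0.2   2.16  0.15  0.29  1.34] 59.423990489556125 [-0.06400315 -0.02764211 -0.07276825]
[[3.4, 0.1, 12.8], [-0.01, 0.01, 0.07]]
[[3.4, 0.2, 12.9], [-0.01, 0.01, 0.07]]
[[3.5, 0.1, 12.8], [-0.01, 0.01, 0.07]]
[[3.4, 0.1, 12.8], [-0.01, 0.01, 0.07]]
[[3.4, 0.2, 12.9], [-0.01, 0.01, 0.07]]
[[3.4, 0.1, 12.8], [-0.01, 0.01, 0.07]]
```

View pics/a5.png

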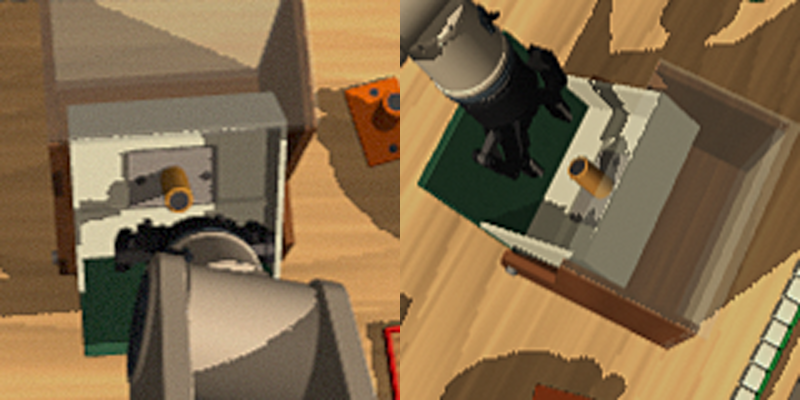

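The bin stays forward, and the jaws straddle the tube line: side-crop tips at (568,115) and (530,178), tube rim at (580,165). Going in now.

Request:
{"fn": "servo_tool", "kwargs": {"rows": [[60,[3.5,0,13],[0,0,0]],[60,[3.5,0,13],[0,0,0]],[60,[3.5,0,13],[0,0,0]],[60,[3.5,0,13],[0,0,0]],[60,[3.5,0,13],[0,0,0]],[60,[3.5,0,13],[0,0,0]],[60,[0,0,0],[0,0,0]]]}}

```text
clock: 14.85
eef_pos: [640.3, -11.5, 101.1]
tcp_rot: [3.139, -0.501, 0.045]
contact_force: [0.1, -0.4, -0.3]
opening: 0.705
```

Run:
```python
from h import *
p,r=now();s=sense();print(p,binp(84,1.7,30,.75),s["qpos"].round(2),s["contact_force"])
g=p-r.apply([0,0,19]);c=R.from_euler('z',-YAW).apply(g-CAB)-[0,0,22];print("grasp pt in bin",R.from_euler('y',.75).apply(c).round(1))
im={n:grab_frame(n) for n in("top","side")}
cv2.imwrite("pics/a6.png",np.hstack([cv2.resize(im[n][y:y+100,x:x+100],(400,400),interpolation=cv2.INTER_CUBIC) for n,x,y in(("top",310,130),("side",310,250))]))
```

```text
[640.32819062 -11.49081475 101.08043469] [638.92174654 -12.28403975 101.20832191] [-0.04  0.38  2.08  0.21  0.19  1.29] [ 0.07707269 -0.39455178 -0.30922031]
grasp pt in bin [89.6  2.4 47.3]
```

View pics/a6.png

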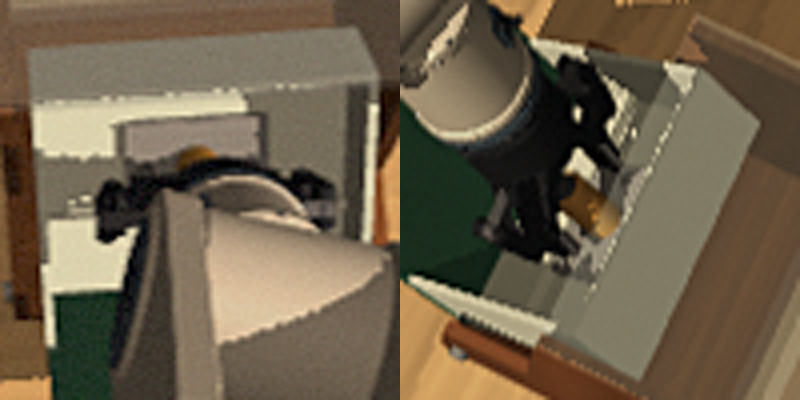

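The tube at (590,205) in the side crop lies between the two fingers, at (610,150) and (560,260). Closing.

Request:
{"fn": "servo_tool", "kwargs": {"rows": [[15,[0,0,0],[0,0,0]],[15,[0,0,0],[0,0,0]],[15,[0,0,0],[0,0,0]],[15,[0,0,0],[0,0,0]],[15,[0,0,0],[0,0,0]],[15,[0,0,0],[0,0,0]]], "force": 70}}

```text
clock: 15.7
eef_pos: [640.4, -11.7, 102.7]
tcp_rot: [3.138, -0.503, 0.045]
contact_force: [-1.6, -1.8, 5.9]
opening: 0.305
```

Held at 26 mm. Lift out along the bin normal.

Request:
{"fn": "servo_tool", "kwargs": {"rows": [[15,[-1.5,0,-6],[0,0,0]],[15,[-3,0,-12],[0,0,0]],[15,[-5,0,-19],[0,0,0]],[15,[-5,0,-19],[0,0,0]],[15,[-5,0,-19],[0,0,0]],[15,[-5,0,-19],[0,0,0]],[15,[-5,0,-19],[0,0,0]],[15,[-5,0,-19],[0,0,0]]]}}

```text
clock: 16.7
eef_pos: [544.4, -15.3, 201.3]
tcp_rot: [3.139, -0.5, 0.045]
contact_force: [0.3, -0.3, -3.4]
opening: 0.31
```

Run:
```python
from h import *
p,r=now();s=sense();print(p,s["qpos"].round(2),s["contact_force"],s["opening"]*85.4)
im={n:grab_frame(n) for n in("top","side")}
cv2.imwrite("pics/a7.png",np.hstack([cv2.resize(im[n][y:y+160,x:x+160],(400,400),interpolation=cv2.INTER_CUBIC) for n,x,y in(("top",290,100),("side",260,210))]))
# go: up a bit, sideways to over tray, lean -> -.25
T=np.array([441,-319,0]);a=p+[-20,0,30]
print('--');q,rr=plan(p,r,[(a,rot2(.4),2),(T+[0,0,190],rot2(-.25),10)])
print('ik',ikq(T+[0,0,190],-.25),ikq(T+[0,0,40],-.25))
```

```text
[544.42970939 -15.30570521 201.30466063] [-0.06  0.06  2.2   0.13  0.39  1.36] [ 0.33617728 -0.29832956 -3.43570966] 26.474477130732623
--
[[-1.6, -0.4, -18.0], [-0.02, -2.87, 0.2]]
[[-2.4, -0.4, -17.8], [-0.02, -2.87, 0.2]]
[[-10.3, 30.0, 0.1], [0.0, -3.72, -0.0]]
[[-10.3, 30.1, 0.8], [0.0, -3.72, -0.0]]
[[-10.2, 30.0, 1.5], [0.0, -3.72, -0.0]]
[[-10.2, 30.1, 2.1], [0.0, -3.72, -0.0]]
[[-9.9, 30.0, 2.7], [0.0, -3.72, -0.0]]
[[-9.7, 30.1, 3.5], [0.0, -3.72, -0.0]]
[[-9.6, 30.0, 4.0], [0.0, -3.72, -0.0]]
[[-9.2, 30.0, 4.6], [0.0, -3.72, -0.0]]
[[-8.9, 30.1, 5.3], [0.0, -3.72, -0.0]]
[[-8.5, 30.0, 5.7], [0.0, -3.72, -0.0]]
ik [0.42 1.67 1.31] [0.61 1.74 1.04]
```

View pics/a7.png

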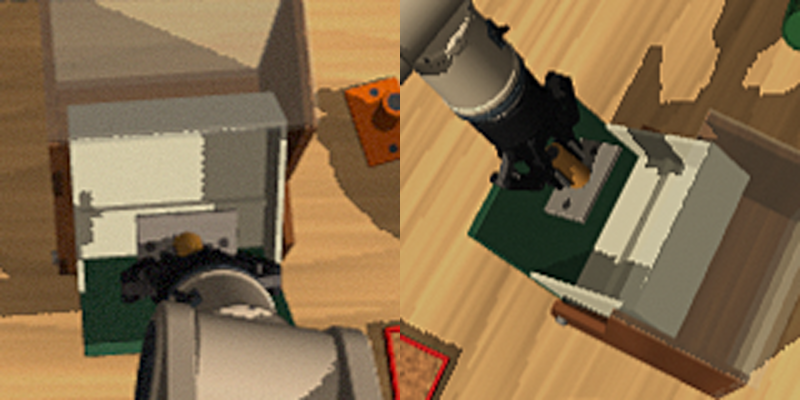

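The mount hangs clear in the fingers (side crop (580,185)), and the bin is still fully forward and empty. On to the tray.

Request:
{"fn": "servo_tool", "kwargs": {"rows": [[15,[-2,0,-18],[0,-2.9,0]],[15,[-2,0,-18],[0,-2.9,0]],[15,[-10,20,0],[0,-3.7,0]],[15,[-10,30,1],[0,-3.7,0]],[15,[-10,30,1.5],[0,-3.7,0]],[15,[-10,30,2],[0,-3.7,0]],[15,[-10,30,3],[0,-3.7,0]],[15,[-10,30,3.5],[0,-3.7,0]]]}}

```text
clock: 17.8
eef_pos: [477.2, -189.5, 206.2]
tcp_rot: [3.139, -0.011, 0.043]
contact_force: [0.4, 0.7, -2.7]
opening: 0.312
```

Request:
{"fn": "servo_tool", "kwargs": {"rows": [[15,[-9.5,30,4],[0,-3.7,0]],[15,[-9,30,4.5],[0,-3.7,0]],[15,[-9,30,5],[0,-3.7,0]],[15,[-8.5,30,6],[0,-3.7,0]],[15,[0,10,0],[0,0,0]],[15,[0,0,0],[0,0,0]]]}}

```text
clock: 18.55
eef_pos: [445.9, -320.0, 190.2]
tcp_rot: [3.14, 0.244, 0.042]
contact_force: [-1.2, 0.4, -2.4]
opening: 0.311
```

Run:
```python
from h import *
p,r=now();s=sense();print(p,s["tcp_rot"],s["qpos"].round(2),s["contact_force"],s["opening"]*85.4,s["clock"])
im={n:grab_frame(n) for n in("top","side")}
g=px("top",[441,-319,180]).astype(int);k=px("side",[441,-319,180]).astype(int);print(g,k)
cv2.imwrite("pics/a8.png",np.hstack([cv2.resize(im[n][c[1]-50:c[1]+50,c[0]-50:c[0]+50],(400,400),interpolation=cv2.INTER_CUBIC) for n,c in(("top",g),("side",k))]))
for n in im:
  for d in boxes_of(n,"mount"): print(n,round(d["conf"],2),c2w(n,d["centre"]).round())
```

```text
[ 445.87211972 -320.00020536  190.1855844 ] [3.13953714 0.24413363 0.04216457] [-0.54  0.39  1.7  -0.14  1.26  1.05] [-1.24732528  0.40442969 -2.40848901] 26.531102905217168 18.55
[501 246] [233 361]
top 0.87 [ 434. -299.  172.]
top 0.69 [ 735. -247.   10.]
top 0.59 [661. -11. 171.]
side 0.57 [ 740. -248.    8.]
side 0.45 [ 388. -302.    4.]
```

View pics/a8.png

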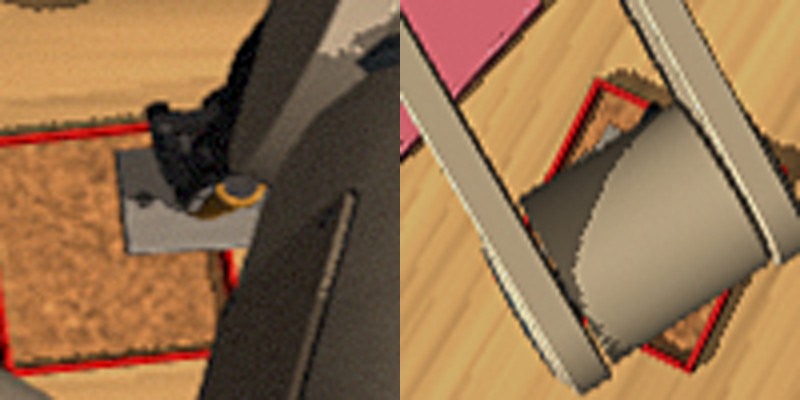

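Run:
```python
from h import *
p,r=now();g=p-r.apply([0,0,19]);print(g)
# observed plate left corners (y=+45 side), rim centre
ob=np.array([[480.5,234],[483,259],[451+240/4,196+189/4]])
def f(v):
    a,dx,dz=v # mount pitch error about y, slide
    Q=R.from_euler('yz',[a,.045][::1]) 
    w=lambda c:g+Q.apply(np.array(c)-[0,0,41+dz])+[dx,0,0]
    return (np.array([px("top",w(c)) for c in((30,45,8),(-30,45,8),(0,0,60))])-ob).ravel()
for a in(-.2,-.1,0,.1,.2): print(a,f([a,0,0]).round(1))
o=least_squares(lambda v:np.r_[f(v),v[1]/5,v[2]/5],[0,0,0]);print(o.x,o.fun.round(1))
K=p+[441-g[0],-319-g[1],0]
plan(p,r,[(K+[0,0,-90],r,4),(np.array([K[0],K[1],p[2]-150]),r,4)])
```

```text
[ 450.43597706 -318.99364589  209.44500573]
-0.2 [-0.6 -6.3 -1.8 -4.6 -0.7 -2.7]
-0.1 [-0.9 -4.8 -1.3 -3.1 -0.8 -3.6]
0 [-1.3 -3.2 -0.7 -1.8 -0.8 -4.4]
0.1 [-1.5 -1.4 -0.  -0.6 -1.  -5.3]
0.2 [-1.7  0.4  0.6  0.5 -1.1 -6.2]
[-0.05919967 -7.67531293 -2.37806736] [-0.5 -0.9 -0.4  0.8 -0.  -0.5 -1.5 -0.5]
[[3.1, -0.2, 22.4], [0.0, 0.0, 0.0]]
[[3.2, -0.1, 22.4], [0.0, 0.0, 0.0]]
[[3.1, -0.2, 22.4], [0.0, 0.0, 0.0]]
[[3.2, -0.1, 22.4], [0.0, 0.0, 0.0]]
[[3.6, -0.0, 14.6], [0.0, 0.0, 0.0]]
[[3.6, -0.1, 14.5], [0.0, 0.0, 0.0]]
[[3.7, -0.0, 14.6], [0.0, 0.0, 0.0]]
[[3.6, -0.1, 14.5], [0.0, 0.0, 0.0]]
```

Request:
{"fn": "servo_tool", "kwargs": {"rows": [[15,[4,0,22],[0,0,0]],[15,[4,0,22],[0,0,0]],[15,[4,0,22],[0,0,0]],[15,[5,0,22],[0,0,0]],[15,[5,0,22],[0,0,0]],[15,[4,0,15],[0,0,0]],[15,[0,0,0],[0,0,0]]]}}

```text
clock: 19.62
eef_pos: [440.4, -320.0, 62.6]
tcp_rot: [3.14, 0.246, 0.043]
contact_force: [-0.5, -0.6, -1.8]
opening: 0.317
```

Request:
{"fn": "servo_tool", "kwargs": {"rows": [[15,[1.2,0,5],[0,0,0]],[15,[1.2,0,5],[0,0,0]],[15,[0.7,0,3],[0,0,0]],[15,[0.7,0,3],[0,0,0]],[15,[0.5,0,2],[0,0,0]],[15,[0,0,0],[0,0,0]]]}}

```text
clock: 20.38
eef_pos: [440.5, -320.7, 44.5]
tcp_rot: [3.139, 0.245, 0.043]
contact_force: [0.0, 0.3, -2.0]
opening: 0.314
```

Request:
{"fn": "servo_tool", "kwargs": {"rows": [[15,[0.7,0,3],[0,0,0]],[15,[0.7,0,3],[0,0,0]],[15,[0.5,0,2],[0,0,0]],[15,[0.5,0,2],[0,0,0]],[15,[0.3,0,1],[0,0,0]],[15,[0,0,0],[0,0,0]]]}}

```text
clock: 21.12
eef_pos: [440.5, -320.7, 33.3]
tcp_rot: [3.139, 0.245, 0.043]
contact_force: [-0.9, 0.2, -2.6]
opening: 0.307
```

Request:
{"fn": "servo_tool", "kwargs": {"rows": [[15,[0.3,0,1],[0,0,0]],[15,[0.3,0,1],[0,0,0]],[15,[0,0,0],[0,0,0]]]}}

```text
clock: 21.5
eef_pos: [440.6, -320.7, 31.2]
tcp_rot: [3.139, 0.245, 0.043]
contact_force: [-0.3, 0.0, -2.4]
opening: 0.312
```

Request:
{"fn": "servo_tool", "kwargs": {"rows": [[15,[0.3,0,1],[0,0,0]],[15,[0.3,0,1],[0,0,0]],[15,[0.3,0,1],[0,0,0]],[15,[0,0,0],[0,0,0]]]}}

```text
clock: 22.0
eef_pos: [440.8, -320.6, 29.3]
tcp_rot: [3.139, 0.245, 0.043]
contact_force: [-1.2, 4.3, 12.0]
opening: 0.313
```

Request:
{"fn": "servo_tool", "kwargs": {"rows": [[15,[0.3,0,1],[0,0,0]],[15,[0,0,0],[0,0,0]]]}}

```text
clock: 22.25
eef_pos: [440.8, -320.7, 29.3]
tcp_rot: [3.139, 0.246, 0.043]
contact_force: [-2.3, 6.0, 22.7]
opening: 0.307
```

Contact at 12–23 N. I ease the grip so the plate settles flat, then open.

Request:
{"fn": "servo_tool", "kwargs": {"rows": [[20,[0,0,0],[0,0,0]],[20,[0,0,0],[0,0,0]],[26,[0,0,0],[0,0,0]],[32,[0,0,0],[0,0,0]],[45,[0,0,0],[0,0,0]],[55,[0,0,0],[0,0,0]],[60,[0,0,0],[0,0,0]],[60,[0,0,0],[0,0,0]]], "force": 20}}

```text
clock: 23.25
eef_pos: [440.8, -320.7, 26.9]
tcp_rot: [3.139, 0.245, 0.043]
contact_force: [0.7, 0.1, -0.5]
opening: 0.703
```

Request:
{"fn": "servo_tool", "kwargs": {"rows": [[60,[-2,0,-10],[0,0,0]],[60,[-5,0,-20],[0,0,0]],[60,[-7,0,-30],[0,0,0]],[60,[-7,0,-30],[0,0,0]],[60,[-10,0,-40],[0,0,0]],[60,[-10,0,-40],[0,0,0]],[60,[0,-60,0],[0,0,0]],[60,[0,-60,0],[0,0,0]]]}}

```text
clock: 24.25
eef_pos: [437.2, -199.4, 203.7]
tcp_rot: [3.138, 0.242, 0.041]
contact_force: [1.2, -0.3, -1.0]
opening: 0.701
```

Run:
```python
from h import *
p,r=now();s=sense();print(p,s["tcp_rot"],s["qpos"].round(2),s["contact_force"],s["opening"]*85.4,s["clock"])
im={n:grab_frame(n) for n in("top","side")}
g=px("top",[441,-319,30]).astype(int);k=px("side",[441,-319,30]).astype(int);print(g,k)
a=np.hstack([cv2.resize(im[n][c[1]-50:c[1]+50,c[0]-50:c[0]+50],(400,400),interpolation=cv2.INTER_CUBIC) for n,c in(("top",g),("side",k))])
cv2.imwrite("pics/a9.png",a)
for n in im:
  q=R.from_euler('z',.045)
  print(n,"pred",[(px(n,np.array([445,-319,5])+q.apply(c))-(g if n=="top" else k)+50)*4 for c in((30,45,8),(-30,45,8),(-30,-45,8),(30,-45,8),(0,0,60))])
  for d in boxes_of(n,"mount"): print(n,round(d["conf"],2),c2w(n,d["centre"]).round())
```

```text
[ 437.21791396 -199.40581223  203.71958551] [3.13784502 0.24185477 0.04089606] [-0.36  0.28  1.82 -0.1   1.26  1.21] [ 1.18251808 -0.26389305 -0.97270288] 59.902038279984446 24.25
[479 255] [242 365]
top pred [array([118.2156616 , 159.28433437]), array([128.14070926, 250.87731231]), array([267.67052522, 242.83188603]), array([256.5740625 , 151.26069422]), array([220.08352498, 189.37549527])]
top 0.81 [ 731. -246.    8.]
side pred [array([276.5914349 , 170.39098654]), array([204.32932728, 131.60095963]), array([140.85193637, 245.96589392]), array([214.04387831, 286.13933233]), array([198.28101104, 202.62568302])]
side 0.8 [ 740. -251.    5.]
side 0.59 [ 442. -319.   14.]
```

View pics/a9.png

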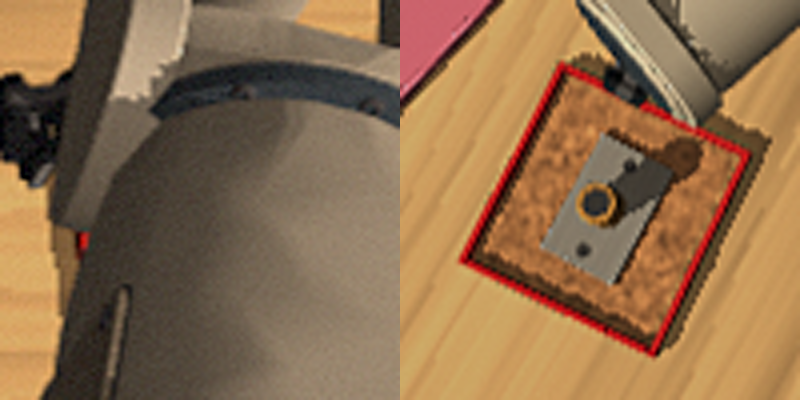

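The side view shows the mount standing flat and centred in the red tray: rim at crop (598,203) against (598,203) predicted for upright, and corners within about 5 crop px. That is twelve pictures viewed, so from here on I check by numbers. Next I straddle the lip again to ease the bin shut.

Run:
```python
from h import *
p,r=now();L=.3
t=binp(-9,2,158,.75);pre=t+rot(L).apply([0,0,-90]);print(t,pre,ikq(pre,L),ikq(t,L))
a,b=plan(p,r,[(pre,rot(L),10)]);print('--');plan(a,b,[(t,rot(L),6)])
```

```text
[483.72011154 -17.72891669 131.47209244] [457.14149638 -18.71277446 217.45237646] [-0.05  2.19  0.7 ] [0.15 2.23 0.47]
[[2.4, -18.0, -2.1], [-2.42, 2.45, -8.71]]
[[5.1, -17.3, -2.7], [-2.42, 2.45, -8.71]]
[[7.9, -16.2, -3.2], [-2.42, 2.45, -8.71]]
[[10.3, -14.7, -3.4], [-2.42, 2.45, -8.71]]
[[12.6, -12.8, -3.5], [-2.42, 2.45, -8.71]]
[[14.5, -10.6, -3.4], [-2.42, 2.45, -8.71]]
[[16.0, -8.1, -3.2], [-2.42, 2.45, -8.71]]
[[17.3, -5.5, -2.7], [-2.42, 2.45, -8.71]]
[[17.9, -2.7, -2.1], [-2.42, 2.45, -8.71]]
[[18.2, 0.2, -1.5], [-2.42, 2.45, -8.71]]
--
[[-0.0, 0.0, 15.0], [-0.0, -0.0, 0.01]]
[[-0.0, 0.0, 15.0], [-0.0, -0.0, 0.01]]
[[-0.0, 0.0, 15.0], [-0.0, -0.0, 0.01]]
[[-0.0, 0.0, 15.0], [-0.0, -0.0, 0.01]]
[[-0.0, 0.0, 15.0], [-0.0, -0.0, 0.01]]
[[-0.0, 0.0, 15.0], [-0.0, -0.0, 0.01]]
```

Request:
{"fn": "servo_tool", "kwargs": {"rows": [[50,[2.5,-18,-2],[-2.4,2.5,-8.7]],[50,[5,-17,-3],[-2.4,2.5,-8.7]],[50,[8,-16,-3],[-2.4,2.5,-8.7]],[50,[10,-15,-3.5],[-2.4,2.5,-8.7]],[50,[12.5,-13,-3.5],[-2.4,2.5,-8.7]],[50,[14.5,-10.5,-3.5],[-2.4,2.5,-8.7]],[50,[16,-8,-3],[-2.4,2.5,-8.7]],[50,[17.5,-5.5,-3],[-2.4,2.5,-8.7]]]}}

```text
clock: 25.45
eef_pos: [453.7, -56.2, 214.8]
tcp_rot: [2.923, -0.001, 1.294]
contact_force: [0.0, 0.4, -0.8]
opening: 0.585
```

Request:
{"fn": "servo_tool", "kwargs": {"rows": [[46,[18,-3,-2],[-2.4,2.4,-8.7]],[46,[18,0,-1.5],[-2.4,2.4,-8.7]],[46,[0,0,0],[0,0,0]]], "force": 30}}

```text
clock: 25.82
eef_pos: [456.8, -20.3, 217.4]
tcp_rot: [2.84, -0.005, 1.602]
contact_force: [-0.3, -0.9, 0.0]
opening: 0.541
```

Run:
```python
from h import *
p,r=now();L=.3;s=sense();print(p,s["tcp_rot"],s["qpos"].round(2),s["opening"]*85.4)
t=binp(-9,2,158,.75);plan(p,r,[(t+rot(L).apply([0,0,-50]),rot(L),3),(t,rot(L),5)])
for n in("side","top"):
  grab_frame(n)
  for d in trace(n,"bin_lip")[:1]:
    c,_=cv2.findContours(d["mask"].astype(np.uint8),0,2);c=max(c,key=cv2.contourArea);print(n,cv2.approxPolyDP(c,4,True)[:,0].tolist())
```

```text
[456.75185462 -20.31779839 217.44625771] [ 2.83980416 -0.00495352  1.60246304] [-0.07 -0.05  2.19  0.06  0.7  -0.14] 46.17240469416702
[[0.5, 0.1, 13.4], [0.03, -0.06, -0.13]]
[[0.5, 0.1, 13.4], [0.03, -0.06, -0.13]]
[[0.5, 0.2, 13.3], [0.03, -0.06, -0.13]]
[[0.0, -0.0, 10.0], [0.0, -0.0, 0.0]]
[[0.0, -0.0, 10.0], [0.0, -0.0, 0.0]]
[[0.0, -0.0, 10.0], [0.0, -0.0, 0.0]]
[[0.0, -0.0, 10.0], [0.0, -0.0, 0.0]]
[[0.0, -0.0, 10.0], [0.0, -0.0, 0.0]]
side [[320, 243], [287, 302], [342, 335], [376, 265], [343, 259]]
top [[402, 152], [317, 159], [324, 241], [351, 240], [363, 231], [370, 209], [382, 212], [378, 223], [383, 228], [408, 234], [400, 211]]
```

The lip corners in the side mask, (320,243) and (287,302), match 0.75 rad, so the bin is still fully forward. Lowering over the lip.

Request:
{"fn": "servo_tool", "kwargs": {"rows": [[46,[0,0,14],[0,0,0]],[46,[0,0,14],[0,0,0]],[46,[0,0,14],[0,0,0]],[46,[0,0,12],[0,0,0]],[46,[0,0,12],[0,0,0]],[46,[0,0,12],[0,0,0]],[46,[0,0,10],[0,0,0]],[46,[0,0,0],[0,0,0]]]}}

```text
clock: 27.02
eef_pos: [482.5, -18.2, 131.9]
tcp_rot: [2.842, -0.005, 1.604]
contact_force: [-0.3, 0.0, 0.1]
opening: 0.542
```

Run:
```python
from h import *
p,r=now();s=sense();print(p,s["contact_force"])
# front finger: inner face at -w/2 along tool y
W=[]
for th in np.linspace(.75,.4,15)[1:]:
    L=min(.3,th); d=th-L; k=-2-4*d/.45*0
    W.append((binp(-9,2,157,th),rot(L),1))
a,b=plan(p,r,W)
```

```text
[482.45512441 -18.1635659  131.89673665] [-0.2758296   0.02922378  0.08521975]
[[0.4, 5.0, -0.2], [-0.02, -0.24, -0.29]]
[[0.0, 3.5, -1.8], [-0.0, 0.0, 0.0]]
[[0.0, 3.5, -1.7], [-0.0, 0.0, 0.0]]
[[0.0, 3.6, -1.6], [-0.0, 0.0, 0.0]]
[[0.0, 3.7, -1.5], [-0.0, 0.0, 0.0]]
[[0.0, 3.6, -1.4], [-0.0, 0.0, 0.0]]
[[0.0, 3.7, -1.3], [-0.0, 0.0, 0.0]]
[[0.0, 3.8, -1.3], [-0.0, 0.0, 0.0]]
[[0.0, 3.7, -1.1], [-0.0, 0.0, 0.0]]
[[0.0, 3.8, -1.0], [-0.0, 0.0, 0.0]]
[[0.0, 3.8, -1.0], [-0.0, 0.0, 0.0]]
[[0.0, 3.9, -0.9], [-0.0, 0.0, 0.0]]
[[0.0, 3.8, -0.7], [-0.0, 0.0, 0.0]]
[[0.0, 3.9, -0.7], [-0.0, 0.0, 0.0]]
```

Request:
{"fn": "servo_tool", "kwargs": {"rows": [[46,[0,4,-1],[0,0,0]],[46,[0,3.5,-2],[0,0,0]],[46,[0,3.5,-2],[0,0,0]],[46,[0,3.5,-1.5],[0,0,0]],[44,[0,3.5,-1.5],[0,0,0]],[42,[0,3.5,-1.5],[0,0,0]],[40,[0,3.5,-1.5],[0,0,0]],[38,[0,3.5,-1],[0,0,0]]]}}

```text
clock: 28.02
eef_pos: [506.5, -17.5, 152.8]
tcp_rot: [2.841, -0.005, 1.604]
contact_force: [-3.6, -1.0, 1.2]
opening: 0.442
```

Request:
{"fn": "servo_tool", "kwargs": {"rows": [[36,[0,3.5,-1],[0,0,0]],[34,[0,4,-1],[0,0,0]],[32,[0,4,-1],[0,0,0]],[30,[0,4,-1],[0,0,0]],[28,[0,4,-1],[0,0,0]],[27,[0,4,-0.5],[0,0,0]],[26,[0,0,0],[0,0,0]]]}}

```text
clock: 28.9
eef_pos: [528.0, -16.9, 165.2]
tcp_rot: [2.839, -0.005, 1.604]
contact_force: [-0.2, -0.3, -0.7]
opening: 0.304
```

Run:
```python
from h import *
p,r=now();s=sense();print(p,s["contact_force"],s["opening"]*85.4,s["qpos"].round(2),binp(-9,2,157,.4))
grab_frame("side")
for d in trace("side","bin_lip")[:1]:
    c,_=cv2.findContours(d["mask"].astype(np.uint8),0,2);c=max(c,key=cv2.contourArea);print(cv2.approxPolyDP(c,4,True)[:,0].tolist())
for th in(.3,.4,.5): print(th,[px("side",binp(-14,y,175,th)).round(1).tolist() for y in(100,-100)])
W=[(binp(-7,2,157,th),rot(th-.02),1) for th in np.linspace(.4,0,13)[1:]]
plan(p,r,W)
```

```text
[528.03253681 -16.91011883 165.23446669] [-0.24951162 -0.32994576 -0.69190093] 25.995752718902494 [-0.06  0.15  2.12  0.06  0.57 -0.13] [528.5453064  -16.06962722 163.10181098]
[[335, 245], [325, 261], [336, 270], [327, 284], [316, 278], [301, 308], [326, 330], [343, 335], [374, 270], [349, 259]]
0.3 [[340.6, 247.0], [305.9, 311.6]]
0.4 [[335.3, 245.3], [300.7, 309.2]]
0.5 [[330.4, 243.8], [295.8, 307.2]]
[[0.9, 7.1, 1.4], [-2.54, -0.22, -0.29]]
[[-0.0, 5.2, -0.3], [1.91, 0.0, -0.0]]
[[-0.0, 5.2, -0.3], [1.91, 0.0, -0.0]]
[[-0.0, 5.3, -0.2], [1.91, 0.0, -0.0]]
[[-0.0, 5.2, -0.3], [1.91, 0.0, -0.0]]
[[-0.0, 5.2, -0.2], [1.91, 0.0, -0.0]]
[[-0.0, 5.3, -0.3], [1.91, 0.0, -0.0]]
[[-0.0, 5.2, -0.2], [1.91, 0.0, -0.0]]
[[-0.0, 5.2, -0.3], [1.91, 0.0, -0.0]]
[[-0.0, 5.3, -0.2], [1.91, 0.0, -0.0]]
[[-0.0, 5.2, -0.3], [1.91, 0.0, -0.0]]
[[-0.0, 5.2, -0.2], [1.91, 0.0, -0.0]]
```

The bin is at about 0.4 rad, tracked between the fingers. Continuing.

Request:
{"fn": "servo_tool", "kwargs": {"rows": [[25,[0,5,-0.5],[0,0,0]],[25,[0,5,0],[0,0,0]],[25,[0,5,0],[0.5,0,0]],[24,[0,5.2,0],[1.9,0,0]],[24,[0,5.2,0],[1.9,0,0]],[24,[0,5.2,-0.3],[1.9,0,0]],[24,[0,5.2,-0.3],[1.9,0,0]],[24,[0,5.2,-0.3],[1.9,0,0]]]}}

```text
clock: 30.0
eef_pos: [567.3, -15.6, 176.7]
tcp_rot: [3.016, -0.005, 1.604]
contact_force: [-0.2, -0.4, 0.0]
opening: 0.281
```

Run:
```python
from h import *
p,r=now();s=sense();print(p,s["tcp_rot"],s["contact_force"],s["opening"]*85.4)
for th in(.1,.15,.2): print(th,binp(-7,2,157,th))
W=[(binp(-7,2,157,th),rot(th),1) for th in np.linspace(.13,0,7)]
plan(p,r,W)
```

```text
[567.26795831 -15.55731817 176.70685608] [ 3.01583007 -0.00532743  1.60412889] [-0.23787283 -0.35906012  0.00101321] 23.987589412328294
0.1 [575.30263586 -14.33881613 177.51682003]
0.15 [567.56362746 -14.62529018 176.19099231]
0.2 [559.90050922 -14.90895501 174.47976741]
[[0.9, 3.4, 0.4], [-0.24, -0.28, -0.25]]
[[0.0, 3.4, -0.1], [1.24, 0.0, 0.0]]
[[0.0, 3.4, -0.2], [1.24, 0.0, 0.0]]
[[0.0, 3.4, -0.1], [1.24, 0.0, 0.0]]
[[0.0, 3.4, -0.1], [1.24, 0.0, 0.0]]
[[0.0, 3.4, -0.1], [1.24, 0.0, 0.0]]
[[0.0, 3.4, -0.1], [1.25, 0.0, 0.0]]
```

Request:
{"fn": "servo_tool", "kwargs": {"rows": [[24,[0,3.4,0],[0,0,0]],[24,[0,3.4,0],[1.2,0,0]],[24,[0,3.4,0],[1.2,0,0]],[24,[0,3.4,0],[1.2,0,0]],[24,[0,3.4,0],[1.2,0,0]],[24,[0,3.4,0],[1.2,0,0]],[24,[0,3.4,0],[1.2,0,0]],[24,[0,0,0],[0,0,0]]]}}

```text
clock: 31.0
eef_pos: [590.8, -14.8, 178.3]
tcp_rot: [3.141, -0.005, 1.604]
contact_force: [0.4, -0.4, -0.8]
opening: 0.283
```

Request:
{"fn": "servo_tool", "kwargs": {"rows": [[24,[0,2,0],[0,0,0]],[24,[0,1.5,0],[0,0,0]],[24,[0,1.5,0],[0,0,0]],[24,[0,0,0],[0,0,0]]]}}

```text
clock: 31.5
eef_pos: [595.2, -14.7, 178.5]
tcp_rot: [3.141, -0.005, 1.604]
contact_force: [-0.6, -0.3, -0.7]
opening: 0.278
```

Request:
{"fn": "servo_tool", "kwargs": {"rows": [[24,[0,1.5,0],[0,0,0]],[24,[0,1.5,0],[0,0,0]],[24,[0,0,0],[0,0,0]]]}}

```text
clock: 31.88
eef_pos: [595.6, -14.7, 178.3]
tcp_rot: [-3.137, -0.005, 1.604]
contact_force: [-11.1, -0.8, 8.7]
opening: 0.283
```

Run:
```python
from h import *
p,r=now();s=sense();print(p,s["contact_force"])
for n in("side","top"):
  grab_frame(n)
  for d in trace(n,"bin_lip")[:1]:
    c,_=cv2.findContours(d["mask"].astype(np.uint8),0,2);c=max(c,key=cv2.contourArea);print(n,cv2.approxPolyDP(c,4,True)[:,0].tolist())
for th in(0,.03,.06,.1): print(th,[px("side",binp(-14,y,175,th)).round(1).tolist() for y in(100,-100)])
```

```text
[595.57031529 -14.67205194 178.30398096] [-11.13631082  -0.83109027   8.74665962]
side [[339, 291], [324, 327], [342, 337], [361, 298]]
top [[340, 156], [318, 159], [323, 206], [342, 204]]
0 [[357.8, 254.1], [323.3, 319.9]]
0.03 [[356.0, 253.3], [321.5, 319.0]]
0.06 [[354.2, 252.5], [319.7, 318.1]]
0.1 [[351.9, 251.5], [317.3, 316.9]]
```

It is at the stop: 11 N with no further travel. I back off, retreat straight up and verify.

Request:
{"fn": "servo_tool", "kwargs": {"rows": [[30,[0,-2,0],[0,0,0]],[34,[0,-2,0],[0,0,0]],[34,[0,0,0],[0,0,0]],[34,[0,0,-15],[0,0,0]],[34,[0,0,-25],[0,0,0]],[34,[0,0,-40],[0,0,0]],[34,[0,-30,-40],[0,0,0]],[34,[0,-60,-20],[0,0,0]]]}}

```text
clock: 33.08
eef_pos: [506.2, -18.5, 321.3]
tcp_rot: [3.136, -0.005, 1.604]
contact_force: [-0.2, 0.1, -1.3]
opening: 0.396
```

Request:
{"fn": "servo_tool", "kwargs": {"rows": [[34,[40,-40,0],[0,0,0]],[34,[60,0,0],[0,0,0]],[34,[60,0,0],[0,0,0]],[34,[60,0,0],[0,0,0]],[34,[60,0,0],[0,0,0]],[34,[30,0,0],[0,0,0]],[34,[0,0,0],[0,0,0]]]}}

```text
clock: 33.95
eef_pos: [454.4, 292.1, 320.6]
tcp_rot: [3.14, -0.006, 1.607]
contact_force: [-0.6, -0.1, 0.5]
opening: 0.399
```

Run:
```python
from h import *
p,r=now();s=sense();print(p,s["contact_force"],s["clock"])
for n in("side","top"):
  im=grab_frame(n);o=cv2.imread(f"pics/{n}0.png")
  for d in trace(n,"bin_lip")[:1]:
    c,_=cv2.findContours(d["mask"].astype(np.uint8),0,2);c=max(c,key=cv2.contourArea);print(n,cv2.approxPolyDP(c,4,True)[:,0].tolist())
  # lip/board shift against the start picture, where it was shut
  x,y,w,h=(320,178,60,28) if n=="top" else (322,250,42,85)
  print(n,"board shift",cv2.phaseCorrelate(o[y:y+h,x:x+w].mean(2),im[y:y+h,x:x+w].mean(2)))
  for t in("mount","bull","tumbler","bell","magnifier"):
    print(n,t,[(round(d["conf"],2),c2w(n,d["centre"]).round().tolist()) for d in boxes_of(n,t)][:3])
```

```text
[454.38010525 292.06625862 320.55831265] [-0.57520653 -0.06785754  0.52054784] 33.95
side [[359, 254], [325, 317], [324, 328], [341, 337], [373, 274], [359, 264]]
side board shift ((0.46760534012256727, 0.01570754539345387), 1.0006528041004739)
side mount [(0.94, [740.0, -249.0, 10.0]), (0.84, [441.0, -317.0, 13.0])]
side bull [(0.67, [455.0, 312.0, 75.0])]
side tumbler [(0.76, [694.0, 355.0, 71.0])]
side bell [(0.89, [668.0, -369.0, 30.0])]
side magnifier [(0.78, [669.0, 500.0, 12.0])]
top [[396, 153], [318, 159], [320, 204], [395, 201], [407, 182], [398, 175]]
top board shift ((-0.163760110439501, 0.09390696339364446), 0.990577955918422)
top mount [(0.65, [437.0, -310.0, 14.0]), (0.59, [733.0, -246.0, 5.0])]
top bull [(0.63, [456.0, 329.0, 75.0])]
top tumbler [(0.59, [698.0, 344.0, 69.0]), (0.27, [455.0, 330.0, 79.0])]
top bell [(0.81, [662.0, -366.0, 41.0]), (0.19, [598.0, -13.0, 51.0])]
top magnifier [(0.58, [533.0, 513.0, 23.0])]
```

The lip is back at its start pixels: side mask corners within 1 px, and 0.04 rad would be about 2.4 px. The mount is in the tray, the bystanders are in place and the arm is free.

```bash
python3 -c "
from rig import *
print(sign_off())"
```

```text
the job is handed in; nothing more can be done
None
```

The job is done and handed in at about 34 s on the robot's clock; sign-off gives no verdict, so success rests on my own checks.

**What I did**
- **Opening:** I tilted the bin to its stop, at about 0.75 rad with 17 N against it.
- **Mount:** I took the steel and brass mount by its tube from the back compartment and lifted it out. I set it down in the red-walled tray with about 12–23 N at the wrist and let it go. The pink tray and the orange mount were left alone.
- **Closing:** I walked the bin shut between the two fingers at about 0.2–0.3 rad/s and pressed it to its stop with 11 N.

**Last checks**
- **Bin:** the lip outline is within about 1 pixel of the start picture, where 0.04 rad would show as about 2.4 pixels. I take it as shut.
- **Mount:** after release, the picture showed it flat and upright, about 5 mm from the tray centre. The last network readings were (441, −317) and (437, −310), against the tray centre at (441, −319).
- **Bystanders:** in the side view, all four are within about 5 mm of where they started.
- **Arm:** it is clear of everything, with no contact force.

**What went wrong or disagreed**
- The first opening stroke stalled at a wrist singularity. I un-leaned the tool and pushed the rest from behind the lip, and took the mount with the jaws across at a 0.5 rad lean.
- The last top-view readings for the bull (about 12 mm off) and the magnifier (far off) disagree with the side view. I think the arm was blocking the top camera, but I did not confirm this with a picture, as I had used all 12.

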